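Load the slide carrier under the stage's light bridge

TASK

Lift the slide carrier out of its parking dock, keeping it level, set it down on the open apron of the white viewing stage in front of the guide rails with its handle pointing away from the light bridge, and let go of it. Then take hold of it afresh (its handle is made for this) and slide it nose first between the rails and under the bridge until its nose is fully home against the end stop, and let go. Leave everything else on the bench where it is.

Things in the scene. Friction and masses are not known exactly. Their poses are not given: they have to be found in the camera images.
- carrier: Slide carrier, loose, 0.25 kg, bare aluminium: slab 100 (x) x 50 (y) x 16 (z) mm, two glass slides flush in its top, an upright handle block at its tail. Origin: centre of the slab's underside; x to the nose (face at x = 50 mm), z up. Handle: x -84 to -48 mm, 12 mm wide in y, from the underside to z = 40 mm. Mass centre near x = -10 mm. Starts level on the dock at the dock's yaw.
- handle (a point): Middle of the handle's grip on the carrier: at x = -66, y = 0, z = 28 mm of the carrier; axes as the carrier's.
- dock: Grey dock, fixed, place and yaw vary. Origin at bench level, x to the carrier's nose. Pedestal 84 x 34 mm, top 30 mm high, carries the slab, whose sides overhang it by 8 mm. A U pocket (|y| 10-18 mm, x -96 to -54 mm, 74 mm high, open on top, 4 mm clearance) hides the handle: there only the slab can be gripped, across its 50 mm; lift straight up 50 mm. Base 180 x 80 x 8 mm.
- stage: White stage, fixed, place and yaw vary: deck 250 (x) x 90 (y) x 12 mm; origin: centre of its underside, x the sliding direction. Bare apron x -125 to -10 mm. Rails 10 mm high, 56 mm apart inside, x 13 to 113 mm, mouth flared from x = -10 mm. Black light bridge across x 33 to 93 mm: 24 mm clear below, top 38 mm above the deck, 90 mm wide. End stop 10 mm high, face at x = 113 mm.
- home (a point): Where the carrier's origin is when home: on the deck's top, at x = 63 mm of the stage, 12 mm above the bench; axes as the stage's. The carrier's x then runs along this x, with its handle clear of the bridge on the apron side.
- handset: Black handset 130 x 45 x 20 mm, bystander, loose. Origin: centre of its underside.
- remote: White remote control 140 x 40 x 18 mm, bystander, loose. Origin: centre of its underside.
- dish: Closed clear culture dish, 64 mm across, 16 mm high, bystander, loose. Origin: centre of its underside.
- bottle: Capped bottle, 52 mm across, 100 mm high, bystander, loose. Origin: centre of its underside.
- jar: Capped jar, 60 mm across, 70 mm high, bystander, loose. Origin: centre of its underside.
- tip_box: Grey box with clear lid, 122 x 82 x 58 mm, bystander, loose. Origin: centre of its underside.
Not all that is in view belongs to the job. Leave any red look-alike of the carrier alone.

How it is judged:
By the outcome, as a careful person would: the job done as asked, in the order asked, and still so for the second after the job is handed in, with the robot touching nothing.
It also fails if it takes over 46 s, if anything falls off the work surface, if the arm or the gripper's body presses on something with over 40 N, if the wrist force passes 120 N, or if a joint passes its speed limit or range.

ROBOT

A 7-joint arm with a two-finger parallel gripper is mounted at the origin on the work surface. World frame = base frame: x ahead of the robot, y to its left, z up, the work surface at z = 0. Lengths are in m, angles in degrees, forces in N, time in s.
With the tool pointing down it reaches from about 0.425 to 0.875 m from the base axis. Payload 4.7 kg.
Tool frame: the origin (TCP) lies at the very end of the fingers, on their centre line; the grasp point (between the pads) lies 19 mm behind it; z points along the fingers, y is the line along which they close (so a half turn about z gives the same grasp; the last joint's range is limited). The gripper opens to 87 mm and grips with 3 to 60 N. Pads are 19 mm wide; open, the fingers measure 117 mm over their backs; the gripper's body (75 mm by 190 mm) begins 51 mm behind the grasp point.
Start: joints at [76.266, 18.392, -4.016, 83.108, 1.295, 78.541, -3.26], TCP at [0.163, -0.629, 0.223] pointing down, gripper open.
Joint ranges: [-163.93, 163.93], [-17.29, 119.83], [-79.2, 71.16], [3.27, 140.29], [-89.18, 269.18], [5.43, 117.66], [-154.24, 154.24]. Speed limits (degrees/s): [147.25, 147.25, 180, 180, 180, 180, 180].

INTERFACE

Orientations are given as [roll, pitch, yaw] about the fixed x, y, z axes, in that order (R = Rz(yaw) Ry(pitch) Rx(roll)).
In Python, from cell import get_obs, cams, ticket, finder gives the robot as it stands.
- The arm moves only by the shell command python3 -m creep 'ROWS' [FORCE]. ROWS is text: rows parted by semicolons, each of 5 numbers parted by spaces: the shift along the world's x, y, z in m, then the turn about the world's z in degrees, then the finger opening in m, from 0 to 0.087. A call has 1 to 8 rows; each row shifts and turns the commanded pose from where the row before left it; what a row does not reach is not made up. A row lasts 1/8 s, in which the tool goes at most 62.5 mm and 10.7 degrees, less where a joint would pass 70% of its speed; a pose out of reach is approached as far as the arm can. A call with a gripper value outside its range is refused whole. The fingers move at their own pace and stop on an object; FORCE is the grip in N (left out, the last holds). Time passes only in rows, so rows that do not move let the fingers close. It gives the time, the measured TCP pose, the force, the opening and the grip force at its end, in the units of the state.
- get_obs(): the state, without advancing time (a new reading comes with each control period).
- cams.read_camera(name): name is "side" or "top" or "wrist"; returns the picture (400x640x3 uint8, red, green, blue); there is no depth.
- cams.calibration(name): a dict with "fx", "fy", "cx", "cy" (pixels), "extrinsics" (4x4, takes a point from world to camera coordinates). Camera axes: x right, y down, z forward; pixel columns grow to the right and rows downward; lengths in m; the calibration is good to about 2 mm. A picture is of the moment at which its call begins: read the wrist's pose just before it. calibration takes no time and is no camera call; for the wrist camera it gives the pose at the moment of the call.
- ticket.sign_off(): hands the job in; it is judged then, once.
Trained networks look in the newest picture that a camera, given by its name, has taken for a name from the list of things; names that differ only in an ending like _2 or _b are one class to them, and where a whole thing is asked for, a point or a joint stands for the part that bears it (a point fixed in the world has none). Each returns a list of dicts, best first, with "p" (0 to 1); they miss things now and then, are a little off and sometimes report something else, mostly with a low value. They report only what shows in the picture. A call takes as long as a camera call. They do not tell look-alikes from the thing itself.
- finder.masks_of(name, camera): "mask" (400x640 bool, what is visible of it) and "xy" ([column, row] in pixels, amid what is visible of it).
- finder.tip_of(name, camera): "xy" ([column, row] in pixels: a listed point, or the origin of a listed thing).
The state is a dict: "time_s": time; "qpos": joint angles; "joint_velocities": joint speeds; "effort": joint torques, N m; "tool_pos": TCP position; "tool_rot": TCP orientation; "force": force on the tool from outside, world axes, zero at the start; "wrist_torque": the same for the moment, N m; "grip_width": finger opening in m; "grasp_force": force on a finger pad.
Only numpy, scipy, OpenCV 4.12 (cv2) and the standard library are available. Lean on these libraries where they do the work, as an engineer would, in place of code of your own. Each camera call takes 0.05 s, during which the arm holds its last target. There are 200 camera calls.

## Working session

There is one attempt and no reset: what is moved stays moved. The work goes in short steps, Python scripts to look and compute and a shell command to move; the robot and the scene stay as the last step left them, time stands still between calls to the robot, and variables do not carry over. Pictures are saved under pics/ and viewed, at most 10 in all, crops included, and the job is handed in when it is done.

```bash
ls; mkdir -p pics; python3 - <<'E'
from cell import get_obs,cams,finder
import cv2,numpy as np
o=get_obs();print(o['time_s'],o['tool_pos'],o['tool_rot'],o['grip_width'])
ims=[]
for c in ['top','side']:
    im=cams.read_camera(c);cv2.imwrite(f'pics/{c}0.png',im[:,:,::-1])
    k=cams.calibration(c);print(c,k['fx'],k['cx'],k['cy'],np.round(k['extrinsics'],3).tolist())
    for n in ['carrier','dock','stage','handle','home']:
        for d in finder.tip_of(n,c)[:3]: print(c,n,round(d['p'],2),np.round(d['xy'],1))
E
```

```text
pics
0.0 [ 0.16301007 -0.62864771  0.22144046] [-1.79887889e+02  5.58845586e-03  1.45446341e+01] 0.0870950397031361
top 506.62657550769075 324.27926006603707 205.72488603175745 [[0.042, -0.999, 0.002, 0.013], [-0.973, -0.041, -0.226, 0.579], [0.226, 0.007, -0.974, 1.332], [0.0, 0.0, 0.0, 1.0]]
top carrier 0.84 [354.9 287.2]
top carrier 0.78 [252.6 212. ]
top carrier 0.6 [161.4 176. ]
top dock 0.9 [251.3 217. ]
top stage 0.58 [372.2 218.2]
top handle 0.96 [231.6 202.5]
top handle 0.85 [337.6 295.4]
top handle 0.67 [132.  181.6]
top home 0.94 [392.  220.6]
side 450.0418772881008 316.1621156513514 198.9568327541478 [[-0.925, -0.381, 0.009, 0.548], [-0.301, 0.716, -0.631, 0.199], [0.234, -0.586, -0.776, 1.477], [0.0, 0.0, 0.0, 1.0]]
side carrier 0.85 [346.9 297.7]
side carrier 0.85 [378.9 211. ]
side carrier 0.84 [230.9 325.2]
side dock 0.95 [297.5 262.2]
side stage 0.8 [334.9 187.1]
side handle 0.76 [383.8 220.5]
side handle 0.67 [332.6 311.5]
side handle 0.63 [280.2 264.2]
side home 0.56 [339.5 174.8]
side home 0.34 [395.9 164.3]
```

View pics/top0.png

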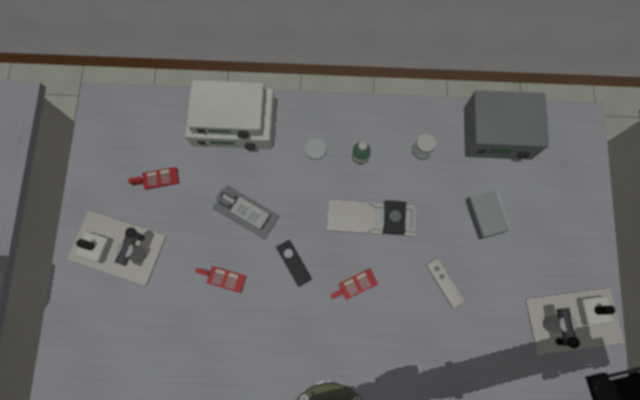

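View pics/side0.png

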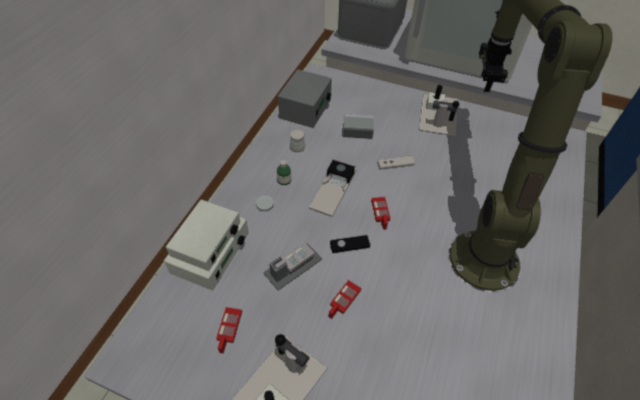

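The top view shows the dock with the carrier at about (248,211), its pocket upper-left and nose lower-right. The stage is at about (372,217) with its bridge on the right at (395,217), so stage x points image-right, roughly world -y. The red look-alikes at (160,178), (225,278) and (355,284) are to be left alone.

```bash
cat > h.py <<'E'
import numpy as np,cv2
from cell import get_obs,cams,finder
def ray(k,xy):
    E=np.array(k['extrinsics']);R,t=E[:3,:3],E[:3,3]
    d=R.T@np.array([(xy[0]-k['cx'])/k['fx'],(xy[1]-k['cy'])/k['fy'],1]);return -R.T@t,d
def plane(k,xy,z):
    c,d=ray(k,xy);return c+d*(z-c[2])/d[2]
def tri(obs):  # [(k,xy),...] least squares point and rms miss
    A=np.zeros((3,3));b=np.zeros(3);L=[]
    for k,xy in obs:
        c,d=ray(k,xy);d=d/np.linalg.norm(d);P=np.eye(3)-np.outer(d,d);A+=P;b+=P@c;L.append((c,P))
    p=np.linalg.solve(A,b);return p,max(np.linalg.norm(P@(p-c)) for c,P in L)
def proj(k,p):
    E=np.array(k['extrinsics']);q=E[:3,:3]@p+E[:3,3];return np.array([k['fx']*q[0]/q[2]+k['cx'],k['fy']*q[1]/q[2]+k['cy']])
def rect(mask): # minAreaRect corners of largest blob
    c,_=cv2.findContours(mask.astype(np.uint8),cv2.RETR_EXTERNAL,cv2.CHAIN_APPROX_NONE)
    return cv2.boxPoints(cv2.minAreaRect(max(c,key=cv2.contourArea)))
E
python3 - <<'E'
from h import *
kt,ks=cams.calibration('top'),cams.calibration('side')
for n,a,b in [('dock',(251.3,217),(297.5,262.2)),('stage',(372.2,218.2),(334.9,187.1)),('home',(392,220.6),(339.5,174.8)),('handle',(231.6,202.5),(280.2,264.2))]:
    print(n,tri([(kt,a),(ks,b)]))
for c,k in (('top',kt),('side',ks)):
  cams.read_camera(c)
  for n in ['carrier','dock','stage','handset','remote','dish','bottle','jar','tip_box']:
    for d in finder.masks_of(n,c)[:4]:
        z=.012 if n=='stage' else .0
        r=rect(d['mask']);w=np.array([plane(k,p,z)[:2] for p in r])
        print(c,n,round(d['p'],2),np.round(d['xy']),np.round(plane(k,d['xy'],z)[:2],3),'corners',np.round(w,3).tolist())
E
```

```text
dock (array([0.55355425, 0.24643969, 0.00422437]), np.float64(0.0032134556668634356))
stage (array([ 0.5605105 , -0.100982  ,  0.00362787]), np.float64(0.0010399814826074852))
home (array([ 0.5587843 , -0.15637414,  0.01312213]), np.float64(0.003744914049550534))
handle (array([0.58596504, 0.29816086, 0.04896897]), np.float64(0.005601546959770246))
top carrier 0.96 [356. 286.] [ 0.366 -0.059] corners [[0.36, 0.016], [0.421, -0.097], [0.375, -0.121], [0.314, -0.009]]
top carrier 0.66 [223. 277.] [0.375 0.314] corners [[0.371, 0.396], [0.42, 0.386], [0.383, 0.247], [0.335, 0.259]]
top carrier 0.63 [248. 210.] [0.572 0.257] corners [[0.586, 0.345], [0.634, 0.322], [0.563, 0.194], [0.516, 0.218]]
top carrier 0.57 [158. 181.] [0.648 0.529] corners [[0.663, 0.62], [0.695, 0.479], [0.642, 0.464], [0.61, 0.605]]
top dock 0.71 [237. 217.] [0.549 0.287] corners [[0.576, 0.368], [0.649, 0.334], [0.559, 0.166], [0.488, 0.201]]
top stage 0.97 [371. 218.] [ 0.56  -0.097] corners [[0.513, 0.028], [0.615, 0.029], [0.618, -0.226], [0.516, -0.223]]
top stage 0.46 [292. 258.] [0.436 0.123] corners [[0.
[... 1840 characters left out ...]
 0.85 [350. 242.] [0.427 0.103] corners [[0.494, 0.119], [0.384, 0.045], [0.359, 0.096], [0.467, 0.169]]
side remote 0.61 [398. 162.] [ 0.379 -0.318] corners [[0.458, -0.304], [0.334, -0.382], [0.316, -0.331], [0.438, -0.255]]
side dish 0.53 [264. 201.] [0.772 0.059] corners [[0.804, 0.078], [0.791, 0.013], [0.731, 0.045], [0.746, 0.107]]
side bottle 0.75 [282. 172.] [ 0.773 -0.095] corners [[0.82, -0.151], [0.77, -0.172], [0.717, -0.055], [0.765, -0.034]]
side jar 0.59 [296. 139.] [ 0.798 -0.281] corners [[0.845, -0.328], [0.788, -0.352], [0.737, -0.234], [0.792, -0.211]]
side tip_box 0.86 [361. 125.] [ 0.581 -0.464] corners [[0.627, -0.372], [0.672, -0.511], [0.548, -0.551], [0.51, -0.41]]
```

```bash
python3 -m creep '0.04 0.045 0.008 6 0.087;0.04 0.045 0.008 6 0.087;0.04 0.045 0.008 6 0.087;0.04 0.045 0.008 6 0.087;0.04 0.045 0.008 6 0.087;0.04 0.045 0.008 6 0.087;0.04 0.045 0.008 6 0.087;0.04 0.045 0.008 6 0.087'
```

```text
time_s: 2.6
tool_pos: [0.4842, -0.2677, 0.2872]
tool_rot: [179.9, 0.0, 62.7]
force: [0.8, 0.8, -0.7]
grip_width: 0.0873
grasp_force: 0.0
```

```bash
python3 -m creep '0.005 0.06 0 0 0.087;0.005 0.06 0 0 0.087;0.005 0.06 0 0 0.087;0 0 0 0 0.087'; python3 - <<'E'
from h import *
im=cams.read_camera('wrist');cv2.imwrite('pics/w1.png',im[:,:,::-1]);k=cams.calibration('wrist')
print(np.round(k['extrinsics'],3).tolist(),k['fx'])
for n in ['stage','home','dock']:
    for d in finder.tip_of(n,'wrist')[:2]: print(n,d['p'],d['xy'],plane(k,d['xy'],.012))
E
```

```text
time_s: 3.1
tool_pos: [0.4988, -0.0828, 0.2874]
tool_rot: [179.9, -0.1, 63.1]
force: [0.1, 0.4, 0.8]
grip_width: 0.0868
grasp_force: 0.0
[[0.89, -0.456, 0.002, -0.485], [-0.44, -0.86, 0.259, 0.099], [-0.116, -0.232, -0.966, 0.491], [0.0, 0.0, 0.0, 1.0]] 354.2239169289367
home 0.95 [396.7, 191.1] [ 0.56533956 -0.16060991  0.012     ]
dock 0.74 [398.5, 193.7] [ 0.56598818 -0.16477563  0.012     ]
dock 0.42 [508.5, 49.2] [ 0.74838269 -0.06565195  0.012     ]
```

View pics/w1.png

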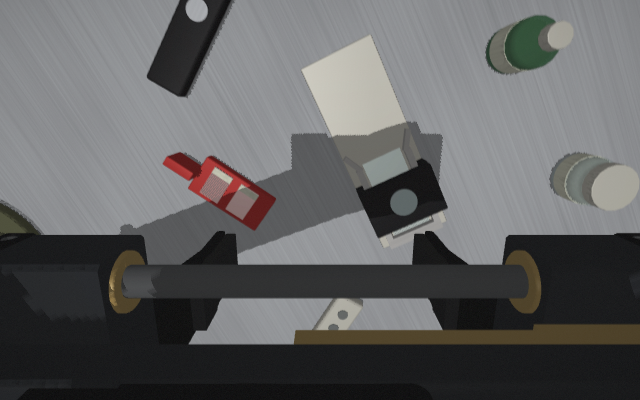

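The stage is fully in view: apron corners are at (302,68) and (371,36), and the bridge is around (403,202). The dock tip at (398,193) is a false report.

```bash
cat > st.py <<'E'
from h import *
def sub(g,p,w=5): return cv2.cornerSubPix(g,np.array([[p]],np.float32),(w,w),(-1,-1),(3,50,.01))[0,0]
E
python3 - <<'E'
from st import *
k=cams.calibration('wrist');im=cv2.imread('pics/w1.png');g=cv2.cvtColor(im,6).astype(np.float32);g=cv2.GaussianBlur(g,(0,0),1)
L=[];Rr=[]
for r in range(76,128,3):
    d=np.diff(g[r]);x0=302+(r-68)*.46;s=int(x0);c=s-10+np.argmax(d[s-10:s+11]);L.append(plane(k,(c+.5,r),.012)[:2])
for r in range(46,112,3):
    d=np.diff(g[r]);x0=371+(r-36)*.41;s=int(x0);c=s-10+np.argmin(d[s-10:s+11]);Rr.append(plane(k,(c+.5,r),.012)[:2])
T=[]
for c in range(310,366,3):
    d=np.diff(g[:,c]);s=int(68-(c-302)*32/69);q=s-8+np.argmax(d[s-8:s+9]);T.append(plane(k,(c,q+.5),.012)[:2])
ls=[]
for P in (L,Rr,T):
    v=cv2.fitLine(np.array(P,np.float32),cv2.DIST_HUBER,0,.001,.001).ravel();ls.append(v)
    print(np.round(v,4),np.degrees(np.arctan2(v[1],v[0])))
def X(a,b):
    t=np.linalg.solve(np.array([a[:2],-b[:2]]).T,b[2:]-a[2:]);return a[2:]+t[0]*a[:2]
A,B=X(ls[0],ls[2]),X(ls[1],ls[2]);print('corners',A,B,'width',np.linalg.norm(A-B))
for p in (A,B): print(proj(k,np.r_[p,.012]))
# two-view height of the apron corners
kt=cams.calibration('top');gt=cv2.cvtColor(cv2.imread('pics/top0.png'),6)
for p in (A,B):
    q=proj(kt,np.r_[p,.012]);s=sub(gt,q,4);print('top',q,s,tri([(k,proj(k,np.r_[p,.012])),(kt,s)]))
E
```

```text
[ 0.036   0.9994  0.5247 -0.0121] 87.938995
[ 0.0293  0.9996  0.6111 -0.0345] 88.32371
[ 0.9993 -0.0384  0.5665  0.018 ] -2.198842
corners [0.52584636 0.01953345] [0.6125626  0.01620391] width 0.08678013
[300.93765285  69.13412887]
[369.45052875  34.4413681 ]
top [329.84304814 228.15279595] [326.31912 229.33366] (array([ 0.52693388,  0.02640741, -0.02378449]), np.float64(0.0034486005535267947))
top [332.18092835 198.60130134] [328.64838 200.1277 ] (array([ 0.63052949,  0.02586441, -0.08344486]), np.float64(0.0004468862498631807))
```

```bash
cat > stage.py <<'E'
from st import *
def edges(g,k,p,q,sgn,n=25,z=.012,f=(.1,.9)):
    "world points of the strongest edge (bright on sgn side of the normal) near segment p-q"
    p,q=np.array(p),np.array(q);u=(q-p)/np.linalg.norm(q-p);m=np.array([-u[1],u[0]])*sgn;out=[]
    for t in np.linspace(*f,n):
        c=p+t*(q-p);s=np.arange(-9,9.01,.25);pts=(c+s[:,None]*m).astype(np.float32)
        v=cv2.remap(g,pts[:,:1],pts[:,1:],1).ravel();d=np.gradient(v);out.append(plane(k,c+s[np.argmax(d)]*m,z)[:2])
    return np.array(out,np.float32)
def line(P): return cv2.fitLine(P,cv2.DIST_HUBER,0,.001,.001).ravel()
def X(a,b):
    t=np.linalg.solve(np.array([a[:2],-b[:2]]).T,b[2:]-a[2:]);return a[2:]+t[0]*a[:2]
def frame_pts(c,yaw,P):
    a=np.radians(yaw);R=np.array([[np.cos(a),-np.sin(a)],[np.sin(a),np.cos(a)]]);return np.c_[(R@np.array(P)[:,:2].T).T+c,np.array(P)[:,2]]
E
python3 - <<'E'
from stage import *
o=get_obs();k=cams.calibration('wrist');im=cams.read_camera('wrist');print(o['time_s'],o['tool_pos'],np.abs(o['joint_velocities']).max())
cv2.imwrite('pics/w2.png',im[:,:,::-1]);np.save('k2.npy',k,allow_pickle=True)
def fit(g,k,c,yaw,name):
    for i in range(4):
        W=frame_pts(c,yaw,[(-.125,-.045,.012),(-.125,.045,.012),(-.03,.045,.012),(-.03,-.045,.012)])
        p=[proj(k,w) for w in W]
        ctr=np.mean(p,0)
        ls=[]
        for a,b in ((p[0],p[1]),(p[1],p[2]),(p[0],p[3])):
            u=b-a;m=np.array([-u[1],u[0]]);ls.append(line(edges(g,k,a,b,np.sign(m@(ctr-a)),f=(.1,.75))))
        A,B=X(ls[0],ls[2]),X(ls[0],ls[1]);d=[l[:2]*(-1 if l[1]>0 else 1) for l in ls[1:]]
        ex=d[0]+d[1];yaw=np.degrees(np.arctan2(ex[1],ex[0]));ex/=np.linalg.norm(ex);c=(A+B)/2+.125*ex
        print(name,c,yaw,'width',np.linalg.norm(A-B),[round(np.degrees(np.arctan2(*l[1::-1])),1) for l in ls])
    return c,yaw
g=cv2.GaussianBlur(cv2.cvtColor(im,7).astype(np.float32),(0,0),.8)
fit(g,k,np.array([.565,-.1]),-91.5,'wrist')
gt=cv2.cvtColor(cv2.imread('pics/top0.png'),6).astype(np.float32)
fit(gt,cams.calibration('top'),np.array([.565,-.1]),-91.5,'top')
E
```

```text
3.3 [ 0.49796269 -0.09101197  0.2865082 ] 0.47213787439581906
wrist [ 0.56636965 -0.09686524] -91.43517 width 0.08763227 [np.float32(-1.7), np.float32(88.6), np.float32(88.6)]
wrist [ 0.56639576 -0.09686841] -91.41786 width 0.08768577 [np.float32(-1.4), np.float32(88.6), np.float32(88.6)]
wrist [ 0.56632817 -0.09686694] -91.50872 width 0.08756031 [np.float32(-1.4), np.float32(88.5), np.float32(88.5)]
wrist [ 0.56652397 -0.09666318] -91.354225 width 0.08732887 [np.float32(-1.2), np.float32(88.8), np.float32(88.5)]
top [ 0.56349677 -0.0983239 ] -91.345795 width 0.0877217 [np.float32(-1.8), np.float32(88.8), np.float32(88.5)]
top [ 0.56327313 -0.09799817] -91.4911 width 0.08853771 [np.float32(-2.2), np.float32(88.5), np.float32(88.5)]
top [ 0.563424   -0.09806755] -91.37683 width 0.088496864 [np.float32(-1.9), np.float32(88.6), np.float32(88.7)]
top [ 0.5637018  -0.09807113] -91.183426 width 0.08842806 [np.float32(-1.3), np.float32(88.8), np.float32(88.9)]
```

```bash
python3 -m creep '0 0.055 0 0 0.087;0 0.055 0 0 0.087;0 0.055 0 0 0.087;0 0.055 0 0 0.087;0 0 0 0 0.087;0 0 0 0 0.087'; python3 - <<'E'
from stage import *
for i in range(2): cams.read_camera('wrist')
k=cams.calibration('wrist');o=get_obs();im=cams.read_camera('wrist');print(o['tool_pos'],np.abs(o['joint_velocities']).max())
cv2.imwrite('pics/w3.png',im[:,:,::-1]);np.save('k3.npy',k,allow_pickle=True)
for n in ['carrier','dock','handle']:
    for d in finder.tip_of(n,'wrist')[:2]: print(n,d['p'],d['xy'],plane(k,d['xy'],.03 if n!='dock' else 0))
E
```

```text
time_s: 4.1
tool_pos: [0.4986, 0.129, 0.2863]
tool_rot: [-180.0, 0.0, 62.4]
force: [-0.4, -0.8, 0.7]
grip_width: 0.0871
grasp_force: 0.0
[0.49875375 0.12833412 0.28631614] 0.18701254664318004
carrier 0.91 [308.9, 316.6] [ 0.38623066 -0.04335271  0.03      ]
carrier 0.85 [164.1, 82.8] [0.38370901 0.29552578 0.03      ]
handle 0.76 [266.9, 303.0] [0.34654541 0.00063371 0.03      ]
handle 0.68 [132.0, 19.0] [0.39022691 0.36591791 0.03      ]
```

View pics/w3.png

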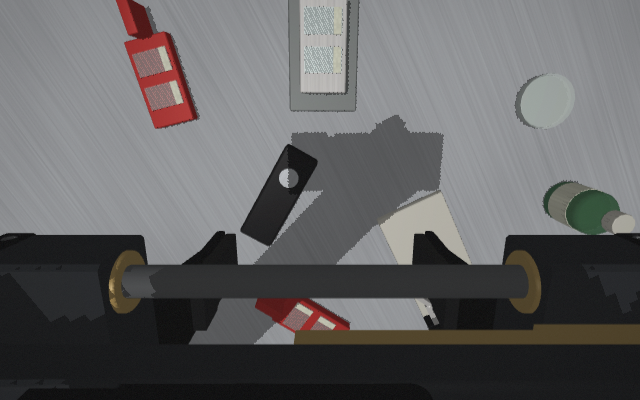

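The nose end of the carrier shows at (301..346, 93), on the dock base at (290..357, 110). The view has to shift forward along the dock.

```bash
python3 -m creep '0.025 0.05 0 0 0.087;0.025 0.05 0 0 0.087;0 0 0 0 0.087;0 0 0 0 0.087'; python3 - <<'E'
from stage import *
for i in range(2): cams.read_camera('wrist')
k=cams.calibration('wrist');o=get_obs();im=cams.read_camera('wrist');print(o['tool_pos'],o['tool_rot'],np.abs(o['joint_velocities']).max())
cv2.imwrite('pics/w4.png',im[:,:,::-1]);np.save('k4.npy',k,allow_pickle=True)
for n in ['carrier','dock','handle']:
    for d in finder.tip_of(n,'wrist')[:2]: print(n,d['p'],d['xy'],plane(k,d['xy'],.03 if n!='dock' else 0))
E
```

```text
time_s: 4.9
tool_pos: [0.5482, 0.2301, 0.2861]
tool_rot: [-180.0, 0.1, 62.5]
force: [0.2, -0.4, 0.4]
grip_width: 0.0867
grasp_force: 0.0
[0.54839332 0.22906845 0.28685094] [1.79922029e+02 5.48080509e-02 6.24125569e+01] 0.7855966860122349
carrier 0.8 [327.2, 146.8] [0.56296429 0.24735652 0.03      ]
carrier 0.6 [177.2, 174.1] [0.38808716 0.30169412 0.03      ]
handle 0.88 [150.0, 124.0] [0.39309535 0.36563631 0.03      ]
handle 0.58 [321.5, 90.8] [0.58634045 0.30643504 0.03      ]
```

View pics/w4.png

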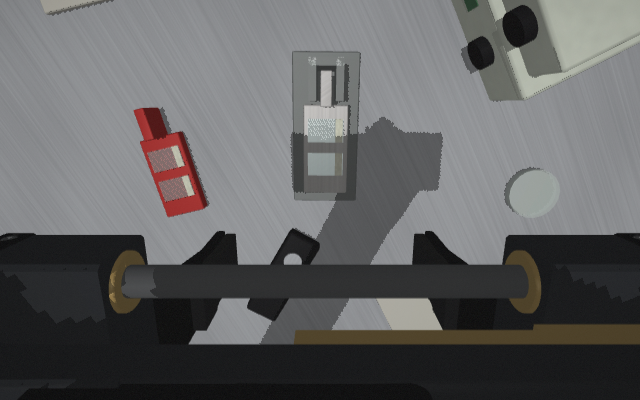

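Slab in view: its sides are at columns about 303 and 348, rear at row 104, nose at row 193. The handle sits in its pocket at (327,88).

```bash
python3 - <<'E'
from stage import *
def ld(i): return np.load(f'k{i}.npy',allow_pickle=True).item(),cv2.GaussianBlur(cv2.cvtColor(cv2.imread(f'pics/w{i}.png'),6).astype(np.float32),(0,0),.8)
def ang(l): return np.degrees(np.arctan2(l[1],l[0]))
def eline(i,p,q,s,z): 
    k,g=ld(i);return line(edges(g,k,p,q,s,z=z))
for z in (.046,.040,.052):
    L=eline(3,(301.5,8),(301,88),-1,z);R=eline(3,(346.5,8),(346,88),1,z);N=eline(3,(304,93.5),(343,93.5),-1,z)
    T=eline(4,(308,104),(316,104),1,z);T2=eline(4,(336,104),(346,104),1,z)
    A,B=X(L,N),X(R,N);d=R[:2]*np.sign(-R[1])
    print(z,'ang',ang(L),ang(R),ang(N),'w',np.linalg.norm(A-B),A,B,'len',(A-T[2:])@d,(A-T2[2:])@d)
    d=(L[:2]*np.sign(-L[1])+d)/2; print(' origin',(A+B)/2-.05*d,'yaw',ang(d), 'L4R4 ',end='')
    l=eline(4,(304.5,108),(304.5,130),-1,z);r=eline(4,(349,108),(348.5,130),1,z)
    n=np.array([-d[1],d[0]]);m=(A+B)/2; print('lateral offset of sides in w4 from axis',(l[2:]-m)@n,(r[2:]-m)@n)
# dock base outline z=.008 in w3/w4
L=eline(3,(290,20),(290,105),1,.008);R=eline(3,(357,20),(357,105),-1,.008);N=eline(3,(295,110),(352,110),1,.008)
A,B=X(L,N),X(R,N);d=(A*0+R[:2]*np.sign(-R[1])+L[:2]*np.sign(-L[1]))/2;print('base',ang(L),ang(R),np.linalg.norm(A-B),'centre',(A+B)/2-.09*d,ang(d))
E
```

```text
0.046 ang 62.81899 61.828953 -27.653688 w 0.047776356 [0.5160984 0.2148166] [0.5584172  0.19264235] len 0.09805507 0.09817222
 origin [0.5604805  0.24800724] yaw -117.676025 L4R4 lateral offset of sides in w4 from axis -0.024388855 0.024490267
0.04 ang 62.819016 61.82846 -27.654268 w 0.048488166 [0.5158454  0.21515174] [0.5587945  0.19264665] len 0.097842544 0.097961694
 origin [0.5605428  0.24817686] yaw -117.676254 L4R4 lateral offset of sides in w4 from axis -0.024704538 0.024902314
0.052 ang 62.81877 61.82872 -27.653765 w 0.047063917 [0.5163514 0.2144818] [0.5580391  0.19263813] len 0.09826741 0.098382905
 origin [0.5604181  0.24783762] yaw -117.676254 L4R4 lateral offset of sides in w4 from axis -0.024073431 0.024077892
base 62.15768 63.755455 0.08093987 centre [0.56778574 0.26483956] -117.04343
```

```bash
python3 - <<'E'
from stage import *
k=cams.calibration('side');im=cams.read_camera('side');m=None
for d in finder.masks_of('carrier','side'):
    if abs(d['xy'][0]-294)<12 and abs(d['xy'][1]-254)<12: m=d['mask']
g=cv2.imread('pics/side0.png',0)
if m is not None:
  for z in (.02,.025,.03,.035,.04):
    b=np.zeros(m.shape,np.uint8)
    P=[proj(k,w) for zz in (z,z+.016) for w in frame_pts(np.array([.5605,.248]),-117.6,[(.05,.025,zz),(.05,-.025,zz),(-.05,-.025,zz),(-.05,.025,zz)])]
    cv2.fillConvexPoly(b,cv2.convexHull(np.array(P,np.float32)).astype(np.int32),1)
    ctr=np.argwhere(m).mean(0);print(z,'iou',(b.astype(bool)&m).sum()/(b.astype(bool)|m).sum(),np.argwhere(b).mean(0),ctr)
E
python3 -m creep '0.005 0.009 -0.05 0 0.087;0.005 0.009 -0.05 0 0.087;0.005 0.008 -0.05 0 0.087;0 0 -0.04 0 0.087;0 0 0 0 0.087;0 0 0 0 0.087'
```

```text
0.02 iou 0.7553719008264462 [257.93010753 295.6702509 ] [255.91468254 297.03571429]
0.025 iou 0.7859531772575251 [257.  295.5] [255.91468254 297.03571429]
0.03 iou 0.7716150081566069 [256.3419244  295.42439863] [255.91468254 297.03571429]
0.035 iou 0.7186009538950715 [255.40554593 295.28942808] [255.91468254 297.03571429]
0.04 iou 0.6962843295638126 [254.84798535 295.41941392] [255.91468254 297.03571429]
time_s: 6.05
tool_pos: [0.5642, 0.2572, 0.0985]
tool_rot: [179.9, -0.1, 62.5]
force: [1.0, 0.7, -0.2]
grip_width: 0.0869
grasp_force: 0.0
```

```bash
python3 -m creep '0 -0.001 -0.025 0 0.087;0 0 -0.022 0 0.087;0 0 -0.018 0 0.087;0 0 0 0 0.087;0 0 0 0 0.087'; python3 - <<'E'
from stage import *
im=cams.read_camera('side');cv2.imwrite('pics/s2.png',cv2.resize(im[180:340,200:420,::-1],None,fx=3,fy=3,interpolation=2))
print(get_obs()['tool_pos'])
E
```

```text
time_s: 6.68
tool_pos: [0.5636, 0.2563, 0.0322]
tool_rot: [180.0, -0.0, 62.6]
force: [0.2, -0.1, 0.4]
grip_width: 0.087
grasp_force: 0.0
[0.56375541 0.25632705 0.03246805]
```

View pics/s2.png

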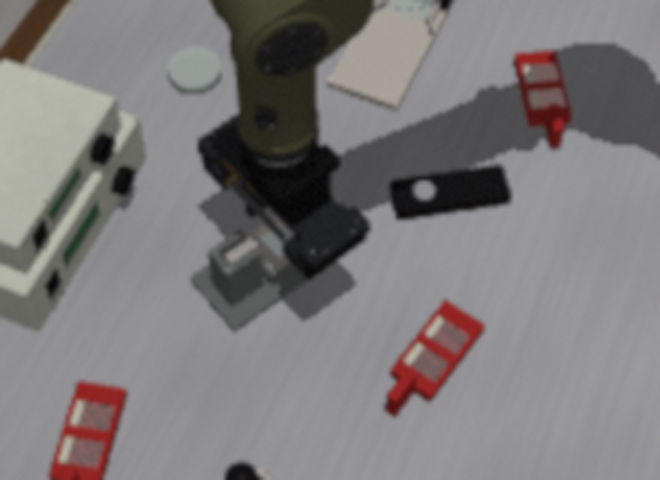

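The gripper straddles the slab, with its body above and clear of the pocket at about (235,262) in the crop. I'll close now.

```bash
python3 -m creep '0 0 0 0 0.06;0 0 0 0 0.04;0 0 0 0 0.04;0 0 0 0 0.04;0 0 0 0 0.04;0 0 0 0 0.04' 30
```

```text
time_s: 7.48
tool_pos: [0.5632, 0.2558, 0.0316]
tool_rot: [180.0, 0.0, 62.5]
force: [-0.4, -0.9, -0.2]
grip_width: 0.05
grasp_force: 30.0
```

```bash
python3 -m creep '0 0 0.01 0 0.04;0 0 0.015 0 0.04;0 0 0.015 0 0.04;0 0 0.015 0 0.04;0 0 0.015 0 0.04;0 0 0.015 0 0.04;0 0 0 0 0.04'; python3 - <<'E'
from stage import *
cams.read_camera('wrist');k=cams.calibration('wrist');o=get_obs();im=cams.read_camera('wrist');cv2.imwrite('pics/w5.png',im[:,:,::-1]);np.save('k5.npy',k,allow_pickle=True)
print(o['tool_pos'],o['wrist_torque'])
E
```

```text
time_s: 8.35
tool_pos: [0.5641, 0.2564, 0.1183]
tool_rot: [179.9, -0.1, 62.5]
force: [0.5, 0.5, -2.7]
grip_width: 0.0496
grasp_force: 30.0
[0.56351557 0.25592528 0.11720679] [-0.07439546 -0.01275632 -0.00879479]
```

View pics/w5.png

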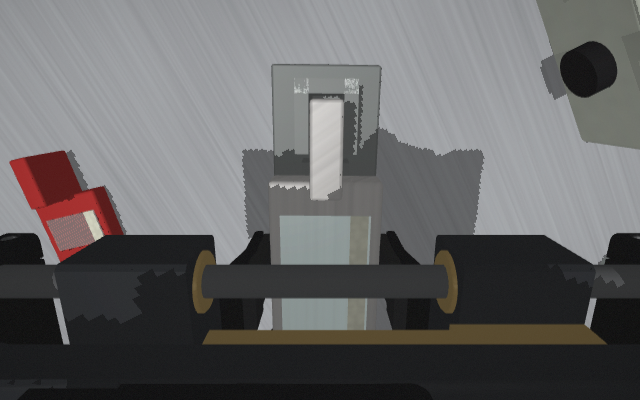

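The carrier hangs level in the gripper: the slab's rear edge is at row 182, and the handle from (327,100) to (325,198) is clear of the pocket. Next I take it to the stage.

```bash
python3 -m creep '0 -0.02 0 2.2 0.04;0.001 -0.04 0 4 0.04;0.001 -0.05 0 4.5 0.04;0.001 -0.05 0 4.5 0.04;0 -0.05 0 4.5 0.04;0 -0.04 0 4 0.04;0 -0.03 0 2.5 0.04;0 0 0 0 0.04'; python3 -m creep '0 0 -0.02 0 0.04;0 0 -0.02 0 0.04;0 0 -0.02 0 0.04;0 0 -0.015 0 0.04;0 0 0 0 0.04;0 0 0 0 0.04'
```

```text
time_s: 9.45
tool_pos: [0.5655, -0.0281, 0.1155]
tool_rot: [-179.9, 0.1, 88.4]
force: [-0.4, 0.5, -2.4]
grip_width: 0.0501
grasp_force: 30.0
time_s: 10.2
tool_pos: [0.5667, -0.024, 0.042]
tool_rot: [179.9, -0.0, 88.8]
force: [0.3, 0.2, -1.3]
grip_width: 0.0497
grasp_force: 30.0
```

```bash
python3 -m creep '0 0 -0.012 0 0.04;0 0 -0.008 0 0.04;0 0 -0.004 0 0.04;0 0 -0.002 0 0.04;0 0 0 0 0.04;0 0 0 0 0.04'
```

```text
time_s: 10.95
tool_pos: [0.5664, -0.0242, 0.0158]
tool_rot: [180.0, 0.0, 88.7]
force: [0.2, -0.1, -2.2]
grip_width: 0.0499
grasp_force: 30.0
```

```bash
python3 -m creep '0 0 -0.001 0 0.04;0 0 -0.001 0 0.04;0 0 0 0 0.04'
```

```text
time_s: 11.32
tool_pos: [0.5663, -0.0242, 0.0136]
tool_rot: [180.0, 0.0, 88.7]
force: [0.6, -0.1, -1.8]
grip_width: 0.0495
grasp_force: 30.0
```

```bash
python3 -m creep '0 0 -0.0007 0 0.04;0 0 0 0 0.04'
```

```text
time_s: 11.58
tool_pos: [0.5663, -0.0242, 0.0136]
tool_rot: [-180.0, 0.0, 88.7]
force: [-3.2, -0.2, 5.1]
grip_width: 0.0497
grasp_force: 30.0
```

```bash
python3 -m creep '0 0 0 0 0.056;0 0 0 0 0.07;0 0 0 0 0.07;0 0 0 0 0.07'; python3 -m creep '0 0 0.02 0 0.07;0 0 0.03 0 0.07;0 0 0.05 0 0.07;0 -0.01 0.05 0 0.07;0 -0.03 0.04 0 0.07;0 -0.04 0 0 0.05;0 0 0 0 0.05;0 0 0 0 0.05'; python3 - <<'E'
from stage import *
for i in range(2): cams.read_camera('wrist')
k=cams.calibration('wrist');o=get_obs();im=cams.read_camera('wrist');print(o['tool_pos'],o['tool_rot'],o['grip_width'])
cv2.imwrite('pics/w6.png',im[:,:,::-1]);np.save('k6.npy',k,allow_pickle=True)
for n in ['carrier','handle','home','stage']:
    for d in finder.tip_of(n,'wrist')[:2]: print(n,d['p'],d['xy'],plane(k,d['xy'],dict(carrier=.012,handle=.04,home=.012,stage=0)[n]))
E
```

```text
time_s: 12.08
tool_pos: [0.5662, -0.0242, 0.0128]
tool_rot: [180.0, -0.0, 88.7]
force: [-0.0, 0.1, -1.0]
grip_width: 0.0689
grasp_force: 0.0
time_s: 13.08
tool_pos: [0.5662, -0.1034, 0.2036]
tool_rot: [180.0, -0.0, 88.8]
force: [0.4, 0.3, -0.9]
grip_width: 0.0519
grasp_force: 0.0
[ 0.56618951 -0.10248869  0.20324533] [ 1.79983421e+02 -2.74156059e-02  8.88742878e+01] 0.05106900382795418
carrier 0.97 [323.3, 108.6] [ 0.56809627 -0.03528672  0.012     ]
carrier 0.88 [136.4, 140.1] [ 0.38276963 -0.06202026  0.012     ]
handle 0.91 [324.4, 26.5] [0.57038276 0.0320691  0.04      ]
handle 0.76 [74.8, 72.8] [ 0.35313014 -0.0007657   0.04      ]
stage 0.84 [323.2, 166.4] [ 0.56682834 -0.09387782  0.        ]
```

View pics/w6.png

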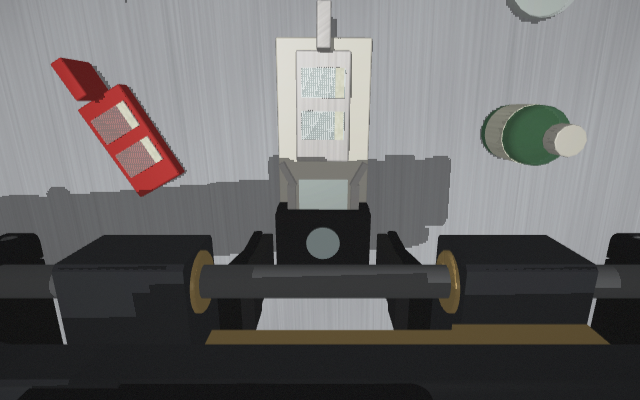

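The carrier sits on the apron, slab at columns 296–351 and rows 50–159, nose just before the rail flare at row 160. Its handle points away from the bridge, at (324,26). I'll measure lateral and yaw alignment.

```bash
python3 - <<'E'
from stage import *
k=np.load('k6.npy',allow_pickle=True).item();g=cv2.GaussianBlur(cv2.cvtColor(cv2.imread('pics/w6.png'),6).astype(np.float32),(0,0),.8)
ang=lambda l:np.degrees(np.arctan2(l[1],l[0]))
def seg(p,q,s,z):
    P=edges(g,k,p,q,s,z=z);l=line(P);n=np.array([-l[1],l[0]]);print(np.round(ang(l),2),'at y=-.03 x=',round(float(l[2]+(-.03-l[3])*l[0]/l[1]),4),'rms',np.std((P-l[2:])@n).round(4));return l
print('deck L,R');a=seg((276,45),(279,150),-1,.012);b=seg((372,45),(368,150),1,.012)
print('tail edge');t=seg((282,39),(310,39),1,.012)
print('stage tail corner mid',(X(a,t)+X(b,t))/2,np.linalg.norm(X(a,t)-X(b,t)))
for sg in (1,-1):
  print('carrier L,R',sg);seg((296.5,60),(297,150),-sg,.028);seg((350.5,60),(350,150),sg,.028)
for r in (58,110,145): print(g[r,268:304].astype(int).tolist(),g[r,343:378].astype(int).tolist())
for c in (310,338): print(g[30:60,c].astype(int).tolist(),g[150:172,c].astype(int).tolist())
for r in (8,25): print('handle',g[r,308:342].astype(int).tolist())
E
```

```text
deck L,R
88.6 at y=-.03 x= 0.5242 rms 0.0003
88.74 at y=-.03 x= 0.6119 rms 0.0003
tail edge
-0.04 at y=-.03 x= 87.9876 rms 0.0002
stage tail corner mid [0.5694232  0.02868369] 0.087608
carrier L,R 1
87.81 at y=-.03 x= 0.5444 rms 0.0004
87.66 at y=-.03 x= 0.591 rms 0.0007
carrier L,R -1
88.15 at y=-.03 x= 0.5426 rms 0.0003
87.8 at y=-.03 x= 0.5932 rms 0.0004
[164, 162, 160, 159, 160, 162, 163, 168, 184, 206, 217, 219, 219, 219, 219, 219, 219, 219, 219, 219, 219, 219, 219, 218, 218, 218, 210, 193, 188, 205, 215, 216, 216, 215, 214, 213] [211, 211, 209, 207, 208, 206, 192, 159, 148, 188, 210, 213, 213, 212, 212, 212, 212, 212, 212, 212, 212, 212, 212, 212, 212, 212, 205, 182, 156, 159, 167, 169, 169, 167, 163]
[173, 171, 170, 168, 165, 163, 163, 165, 164, 166, 191, 212, 217, 217, 217, 217, 217, 217, 217, 217, 217, 217, 216, 216, 216, 216, 215, 204, 184, 191, 206, 211, 211, 211, 208, 202] [202, 199, 197, 197, 191, 172, 163, 193, 210, 211, 211, 211, 211, 211, 211, 211, 211, 211, 211, 211, 211, 211, 211, 211, 207, 189, 164, 163, 166, 166, 167, 168, 167, 164, 162]
[172, 175, 175, 173, 171, 
[... 507 characters left out ...]
 193, 169, 127, 109, 106, 106, 111, 118, 120, 120, 121, 121, 121, 120, 120, 120, 120]
[163, 163, 163, 163, 163, 161, 157, 155, 175, 203, 214, 215, 215, 215, 215, 214, 214, 214, 212, 200, 182, 187, 205, 212, 213, 213, 212, 213, 213, 213] [200, 200, 200, 200, 200, 200, 199, 199, 197, 191, 171, 143, 126, 122, 121, 121, 121, 121, 120, 120, 120, 120]
handle [159, 158, 158, 159, 160, 160, 160, 154, 151, 173, 197, 204, 204, 202, 202, 201, 201, 201, 201, 201, 199, 188, 163, 149, 155, 160, 159, 156, 157, 159, 161, 161, 159, 159]
handle [162, 161, 161, 161, 162, 163, 163, 157, 153, 175, 199, 205, 204, 203, 203, 203, 203, 202, 200, 196, 191, 176, 143, 111, 100, 99, 98, 98, 113, 146, 162, 164, 162, 161]
```

```bash
python3 -m creep '0.001 0.04 0 0 0.05;0.001 0.05 0 0 0.05;0.0015 0.0455 -0.02 0 0.05;0 0 -0.05 0 0.05;0 0 -0.05 0 0.05;0 0 -0.03 0 0.05;0 0 -0.025 0 0.05;0 0 0 0 0.05'; python3 -m creep '0 0 0 0 0.05'
```

```text
time_s: 14.42
tool_pos: [0.5679, 0.0315, 0.026]
tool_rot: [-179.8, -0.0, 88.8]
force: [-0.2, -0.3, -0.2]
grip_width: 0.0505
grasp_force: 0.0
time_s: 14.55
tool_pos: [0.5704, 0.0317, 0.0289]
tool_rot: [179.9, -0.0, 88.8]
force: [-0.2, 0.2, -0.3]
grip_width: 0.0497
grasp_force: 0.0
```

```bash
python3 -m creep '0 0 0 0 0.03;0 0 0 0 0.015;0 0 0 0 0.005;0 0 0 0 0.005;0 0 0 0 0.005;0 0 0 0 0.005' 20; python3 -c "
from cell import get_obs,cams
import numpy as np
P=[]
for i in range(5):
    o=get_obs();P.append(np.r_[o['tool_pos'],o['tool_rot'][2],o['force']]);cams.read_camera('top')
print(np.round(np.mean(P,0),4))"
```

```text
time_s: 15.3
tool_pos: [0.5695, 0.0312, 0.028]
tool_rot: [-180.0, 0.0, 88.7]
force: [-1.2, -0.2, 2.4]
grip_width: 0.0118
grasp_force: 19.9
[ 5.69500e-01  3.12000e-02  2.80000e-02  8.87413e+01 -1.69730e+00
 -3.35700e-01  2.76480e+00]
```

```bash
python3 -m creep '-0.0002 -0.01 0 0 0.005;-0.0005 -0.02 0 0 0.005;-0.0005 -0.02 0 0 0.005;-0.0005 -0.02 0 0 0.005;0 0 0 0 0.005'; python3 -m creep '-0.0003 -0.015 0 0 0.005;-0.0003 -0.015 0 0 0.005;-0.0002 -0.01 0 0 0.005;0 0 0 0 0.005;0 0 0 0 0.005'
```

```text
time_s: 16.18
tool_pos: [0.5682, -0.0433, 0.028]
tool_rot: [180.0, 0.2, 88.5]
force: [-0.2, -3.8, 2.6]
grip_width: 0.012
grasp_force: 20.0
time_s: 16.8
tool_pos: [0.5672, -0.0804, 0.0279]
tool_rot: [180.0, 0.1, 88.7]
force: [-0.6, -3.7, 3.1]
grip_width: 0.0119
grasp_force: 19.9
```

```bash
python3 -m creep '-0.0001 -0.004 0 0 0.005;-0.0001 -0.003 0 0 0.005;0 0 0 0 0.005'; python3 -m creep '0 -0.002 0 0 0.005;0 -0.002 0 0 0.005;0 0 0 0 0.005'
```

```text
time_s: 17.18
tool_pos: [0.567, -0.0847, 0.0279]
tool_rot: [180.0, -0.1, 88.8]
force: [-0.8, 4.1, 3.5]
grip_width: 0.0117
grasp_force: 20.0
time_s: 17.55
tool_pos: [0.567, -0.0895, 0.028]
tool_rot: [-180.0, -0.0, 88.7]
force: [-0.5, 5.0, 4.0]
grip_width: 0.0121
grasp_force: 20.0
```

```bash
python3 -m creep '0 -0.002 0 0 0.005;0 -0.001 0 0 0.005;0 0 0 0 0.005'; python3 -m creep '0 -0.001 0 0 0.005;0 -0.001 0 0 0.005;0 0 0 0 0.005'
```

```text
time_s: 17.92
tool_pos: [0.5669, -0.0923, 0.0279]
tool_rot: [-180.0, -0.0, 88.8]
force: [-1.2, 5.1, 5.4]
grip_width: 0.0119
grasp_force: 20.0
time_s: 18.3
tool_pos: [0.5669, -0.0934, 0.0279]
tool_rot: [-180.0, -0.1, 88.8]
force: [-1.3, 6.9, 4.2]
grip_width: 0.0117
grasp_force: 19.9
```

```bash
python3 -m creep '0 -0.001 0 0 0.005;0 -0.001 0 0 0.005;0 0 0 0 0.005'; python3 -m creep '0 -0.001 0 0 0.005;0 -0.001 0 0 0.005;0 0 0 0 0.005'
```

```text
time_s: 18.68
tool_pos: [0.5669, -0.0935, 0.0279]
tool_rot: [-180.0, -0.2, 88.8]
force: [-1.6, 9.1, 4.3]
grip_width: 0.0117
grasp_force: 20.0
time_s: 19.05
tool_pos: [0.5669, -0.0936, 0.028]
tool_rot: [-180.0, -0.3, 88.9]
force: [-0.5, 12.6, 4.7]
grip_width: 0.0118
grasp_force: 20.0
```

```bash
python3 -m creep '0 0.002 0 0 0.005;0 0.001 0 0 0.005;0 0 0 0 0.02;0 0 0 0 0.035;0 0 0 0 0.035;0 0 0 0 0.035'; python3 -m creep '0 0 0.02 0 0.035;0 0 0.04 0 0.035;0 0 0.05 0 0.035;0 0 0.06 0 0.035;0 -0.02 0.05 0 0.035;0 -0.03 0.03 0 0.035;0 0 0 0 0.035;0 0 0 0 0.035'; python3 - <<'E'
from stage import *
for i in range(2): cams.read_camera('wrist')
k=cams.calibration('wrist');o=get_obs();im=cams.read_camera('wrist');print(o['tool_pos'],o['tool_rot'],o['grip_width'])
cv2.imwrite('pics/w7.png',im[:,:,::-1])
for n in ['carrier','handle','home']:
    for d in finder.tip_of(n,'wrist')[:2]: print(n,d['p'],d['xy'],plane(k,d['xy'],dict(carrier=.012,handle=.04,home=.012)[n]))
E
```

```text
time_s: 19.8
tool_pos: [0.5669, -0.0964, 0.0278]
tool_rot: [-180.0, 0.0, 88.7]
force: [-0.4, 0.2, -0.2]
grip_width: 0.0343
grasp_force: 0.0
time_s: 20.8
tool_pos: [0.5667, -0.1448, 0.2781]
tool_rot: [180.0, -0.0, 88.8]
force: [-0.3, 1.0, -0.5]
grip_width: 0.0348
grasp_force: 0.0
[ 0.56648089 -0.14421003  0.27723488] [-1.79927210e+02 -3.70256086e-02  8.88584874e+01] 0.03496097793474366
carrier 0.88 [162.9, 98.4] [ 0.38179006 -0.06292489  0.012     ]
handle 0.79 [322.2, 122.6] [ 0.56641628 -0.09251792  0.04      ]
handle 0.67 [111.0, 40.7] [ 0.34787287 -0.00471812  0.04      ]
```

View pics/w7.png

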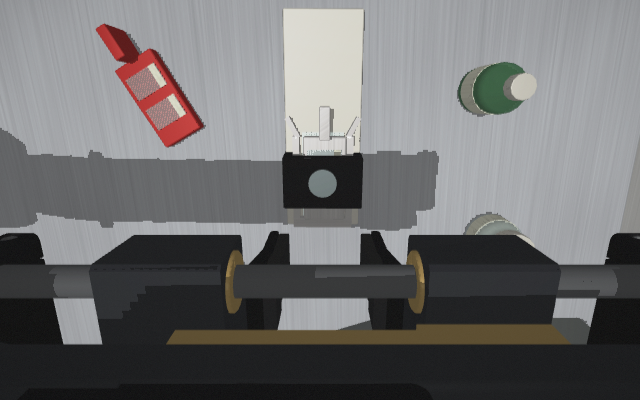

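The carrier is under the bridge between the rails, with only its handle out, tail end at (324,106). I'll use the last picture for a close look at the nose and end stop beyond the bridge.

```bash
python3 -m creep '0 -0.04 0 0 0.035;0 -0.05 -0.01 0 0.035;0 -0.05 -0.03 0 0.035;0 -0.05 -0.03 0 0.035;0 0 -0.03 0 0.035;0 0 0 0 0.035;0 0 0 0 0.035'; python3 - <<'E'
from stage import *
for i in range(2): cams.read_camera('wrist')
k=cams.calibration('wrist');im=cams.read_camera('wrist')
c,y=np.array([.5665,-.0963]),-91.33
for n,P in dict(tail=(-.021,0,.052),nose=(.113,.02,.028),stop_top=(.113,0,.022),deck_end=(.125,0,.012),bridge_end=(.093,0,.05)).items(): print(n,np.round(proj(k,frame_pts(c,y,[P])[0]),1))
q=proj(k,frame_pts(c,y,[(.105,0,.02)])[0]).astype(int);x0,y0=max(q[0]-100,0),max(q[1]-90,0);print(x0,y0)
cv2.imwrite('pics/w8.png',cv2.resize(im[y0:y0+150,x0:x0+200,::-1],None,fx=4,fy=4,interpolation=2))
E
```

```text
time_s: 21.98
tool_pos: [0.5681, -0.3345, 0.1792]
tool_rot: [179.9, 0.0, 88.9]
force: [-0.2, 0.8, -0.6]
grip_width: 0.0351
grasp_force: 0.0
tail [ 311.8 -194. ]
nose [338.   35.6]
stop_top [313.7  36.8]
deck_end [314.1  53.8]
bridge_end [312.7   0.8]
213 0
```

View pics/w8.png

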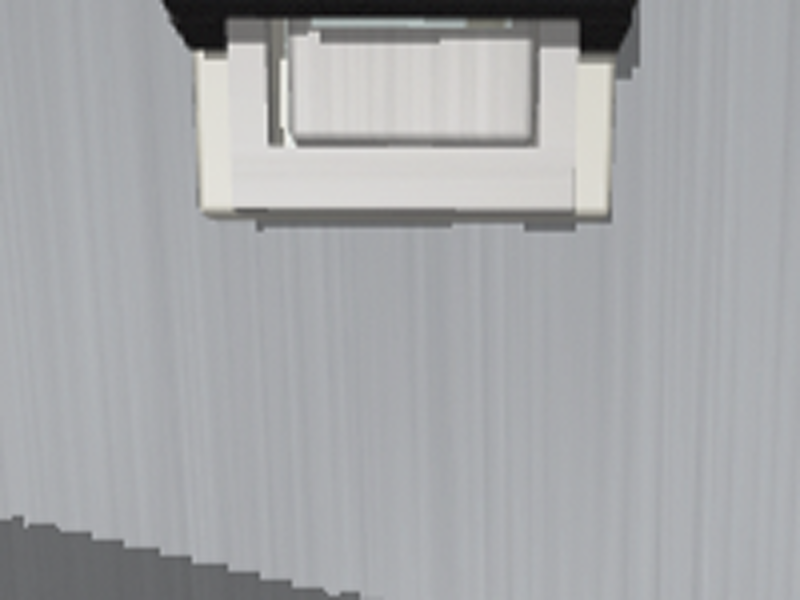

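In the last crop the nose edge (row 138) meets the end stop's face (row 147) squarely. The few rows between are the nose's own face seen from above, so the carrier is home. I'll hand in.

```bash
python3 -c "
from cell import ticket
print(ticket.sign_off())"
```

```text
the job is handed in; nothing more can be done
None
```

I moved the carrier from the dock to the apron, took a fresh grip on its handle, slid it home against the end stop and let go. The job was handed in at about 22 s, and the sign-off gave no verdict.

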